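# Add the soup tub to an order in the roll-top holding bin

## Task

Roll the slatted cover of the holding bin all the way back, then set the tall lidded soup tub into the bin: lower it along the slope of the pan, close by its low front wall, feel it come to rest on the meal boxes that are already in there (how high they reach is not known), and only then let go - do not drop it or press it down hard. It must stay standing on the boxes, squarely with the pan; then roll the cover fully shut over it, leaving everything else on the counter where it is.

Things in the scene. Friction and masses are not known exactly. Their poses are not given: they have to be found in the camera images.
- bin: Roll-top holding bin of stainless steel, fixed: 291 mm wide (its y), 355 deep (x), 307 high. Two D-shaped side cheeks, 267 mm apart, carry the curved track of the cover; between them lies a sloped pan. Origin: on the counter, straight below the cover's axis; x points to the bin's back (the worker's side, with the front panel, is -x), z up. Its front edge is 166 high, 155 in front of the origin.
- cover_axis (a point): Point on the axis about which the cover rolls, midway between the cheeks, 125 mm above the bin's origin; the axis runs along the bin's y. Axes as the bin's.
- cover_handle (a point): Centre of the cover's bar handle: straight round bar, 12 mm thick, 130 long, along the bin's y, a post at each end. 205 mm from the cover's axis, 33 mm (centre line) off the slats; it travels with the cover on an arc about the axis: cover shut, it lies 50 degrees forward (bin's -x) of straight up from the axis; fully back, 19 degrees behind straight up.
- cover (a joint): Angle (rad) of the tambour cover, a curved sheet of eleven slats 262 mm wide, outer radius 172. 0 = fully shut (lower edge down at the front), grows as it rolls back over the top; stop at 1.2. Stays where it is left; takes 2 to 8 N at the handle. Starts shut or up to 0.15 ajar.
- pan: Fixed opaque steel pan in the bin under the cover, leaning 30 degrees to the bin's front. Origin: centre of its inner floor; z runs out of the mouth along the walls (30 degrees from vertical, towards the bin's -x), x to its back wall (and up), y along the bin's y. Inside: 138 mm (x) by 238 (y), 150 deep; lower front wall at x = -69. A tub by that wall fits under the shut cover.
- tub_center (a point): Tall round soup tub of brown board with a white press-on lid, the only tall one with straight sides: 60 mm across (lid 62, top 12 mm), 130 mm high, 0.24 to 0.45 kg, standing on the counter. This point is its centre, 65 mm above its bottom; its z is the tub's axis, bottom to lid.
- bowl: Bystander: squat lidded bowl, 115 mm across, 65 mm high. Origin under its centre.
- squeeze_bottle: Bystander: white squeeze bottle with a pointed nozzle, 54 mm across, 185 mm high. Origin under its centre.
- meal_box: Bystander: flat black meal box with a white lid, 170 x 122 x 40 mm. Origin under its centre.
- foil_tray: Bystander: flat foil tray with a board lid, 180 x 130 x 34 mm. Origin under its centre.
- sauce_jar: Bystander: glass jar, 68 mm across, 90 mm high. Origin under its centre.
- tape_dispenser: Bystander: desk tape dispenser, 150 x 55 x 91 mm. Origin under its centre.
- pan_mouth (a point): Centre of the pan's mouth, 150 mm from its inner floor; axes as the pan's. Meal boxes fill the pan's plan inside: a flat, rigid top parallel to the floor, 20 to 70 mm above it, not known beforehand. A tub standing free on this slope slides or tips until it leans on the front wall; let go within 10 mm of that wall it settles softly.
Not all that is in view belongs to the job. What is shaped like the part that bears tub_center but blue or green is not meant.

How it is judged (in metres and radians):
On the way, in this order (a step that is already met when the one before it is completed fails the run):
1. the cover is rolled back (more than 1.1 of 1.2 rad) (value of joint cover above 1.1 rad), for 0.1 s.
2. the tub, still held by the fingers, is inside the pan, within 0.25 rad of the pan's own axis, and rests on what lies there (z of tub_center in the frame of pan below 0.145 m and x of tub_center in the frame of pan between -0.05 and 0.05 m and angle between the z axis of tub_center and the z axis of pan, either way round below 0.25 rad and contact force between tub and pan above 0.7 N and contact force between the fingers and tub above 1 N), for 0.1 s.
At the end, for the whole second after the job is handed in: The cover is shut to within 0.06 rad (about 12 mm at its edge); the tub is at rest inside the pan (its centre within 50 mm of the pan's middle front to back and 100 mm sideways), standing on the meal boxes within 0.3 rad of the pan's own axis, and is let go (value of joint cover below 0.06 rad and z of tub_center in the frame of pan between 0.075 and 0.145 m and x of tub_center in the frame of pan between -0.05 and 0.05 m and y of tub_center in the frame of pan between -0.1 and 0.1 m and angle between the z axis of tub_center and the z axis of pan, either way round below 0.3 rad and contact force between tub and pan above 0.5 N and linear speed of tub below 0.02 m/s); the robot touches nothing.
It fails at once if the tub is let go before it rests and falls (faster than 0.3 m/s with no finger on it) (linear speed of tub above 0.3 m/s and contact force between the fingers and tub below 0.05 N).
It fails at once if the tub is pressed into the pan with more than 60 N (contact force between tub and pan above 60 N).
It fails at once if a bystander is moved by more than 40 mm (distance of any of bowl, squeeze_bottle, meal_box, foil_tray, sauce_jar, tape_dispenser from where it was at the start of the episode above 0.04 m).
It also fails if it takes over 72 s, if anything falls off the work surface, if the arm or the gripper's body presses on something with over 40 N, if the wrist force passes 120 N, or if a joint passes its speed limit or range.

## Robot

A 7-joint arm with a two-finger parallel gripper is mounted at the origin on the work surface. World frame = base frame: x ahead of the robot, y to its left, z up, the work surface at z = 0. Lengths are in mm, angles in rad, forces in N, time in s.
With the tool pointing down it reaches from about 400 to 875 mm from the base axis. Payload 6.5 kg.
Tool frame: the origin (TCP) lies midway between the tips of the shut fingers; the grasp point (between the pads) lies arm.pinch_z behind it (arm.pinch_z is the distance from the TCP to the grasp point, in mm); z points along the fingers, y is the line along which they close (so a half turn about z gives the same grasp; the last joint's range is limited). The gripper opens to 85 mm and grips with 20 to 120 N. Pads are 22 mm wide; open, the fingers measure 114 mm over their backs; the gripper's body (76 mm by 85 mm) begins 54 mm behind the grasp point. The pads swing forward as they close: fully open they stand 13 mm farther back than shut.
Start: joints at [1.25, 0.536, -0.004, 1.538, 0.003, 1.067, -0.071], TCP at [163.83, -629.007, 231.29] pointing down, gripper open.
Joint ranges: [-2.7, 2.7], [-0.37, 2.16], [-1.27, 1.26], [0.24, 2.4], [-1.31, 4.45], [0.19, 1.91], [-2.76, 2.76]. Speed limits (rad/s): [2.39, 2.39, 3.14, 3.14, 3.14, 3.14, 3.14].

## Interface

Orientations are given as a unit quaternion [w, x, y, z].
In Python, from cell import arm gives the robot as it stands. The module is installed in compiled form; this text tells all that it offers.
- The arm moves only by the shell command python3 -m crank 'ROWS' [FORCE]. ROWS is JSON, a list of rows, each a list of 5 numbers: the shift along the tool's x, y, z in mm, then the turn about the tool's z in rad, then the finger opening in mm, from 0 to 85.4. A call has 1 to 5 rows; each row is the pose to reach, as a shift and turn from the pose commanded when the call began, along the tool's axes at that moment; what a row does not reach only later rows make up. A row lasts 1/10 s, in which the tool goes at most 50 mm and 8.59 degrees, less where a joint would pass 70% of its speed; a pose out of reach is approached as far as the arm can. A call with a gripper value outside its range is refused whole. The fingers move at their own pace and stop on an object; FORCE is the grip in N (left out, the last holds). Time passes only in rows, so rows that repeat a pose let the fingers close. It gives the time, the measured TCP pose, the force, the opening and the grip force at its end, in the units of the state.
- arm.get_obs(): the state, without advancing time (a new reading comes with each control period).
- arm.capture(name): name is "scene" or "top" or "wrist"; returns a dict with "color" (384x512x3 uint8, red, green, blue), "range_z" (384x512 float32, mm along the optical axis (not along the pixel's ray), 0 where there is no reading), "vertical_fov" (degrees; the focal length in pixels is half the picture's height over the tangent of half this angle, whatever the lens; pixels are square), "cx", "cy" (the principal point, pixels), "pose" (4x4, takes a point from camera to world coordinates). Camera axes: x right, y down, z forward; pixel columns grow to the right and rows downward; lengths in mm; the calibration is good to about 2 mm. A picture is of the moment at which its call begins.
- arm.job_done(): hands the job in; it is judged then, once.
The state is a dict: "time_s": time; "q": joint angles; "joint_vel": joint speeds; "joint_efforts": joint torques, N m; "ee_pos": TCP position; "ee_rot": TCP orientation; "ft_force": force on the tool from outside, world axes, zero at the start; "torque": the same for the moment, N m; "width": opening from 0.0 (shut) to 1.0 (fully open); "grasp_force": force on a finger pad.
Only numpy, scipy, OpenCV 4.12 (cv2) and the standard library are available. Lean on these libraries where they do the work, as an engineer would, in place of code of your own. Each camera call takes 0.05 s, during which the arm holds its last target. There are 200 camera calls.

## Working session

There is one attempt and no reset: what is moved stays moved. The work goes in short steps, Python scripts to look and compute and a shell command to move; the robot and the scene stay as the last step left them, time stands still between calls to the robot, and variables do not carry over. Pictures are saved under pics/ and viewed, at most 10 in all, crops included, and the job is handed in when it is done.

```bash
mkdir -p pics; cat > h.py <<'E'
import numpy as np, cv2, pickle
from cell import arm
from scipy.spatial.transform import Rotation as R
def cap(n,save=None):
    c=arm.capture(n)
    if save: cv2.imwrite('pics/'+save,c['color'][:,:,::-1])
    pickle.dump(c,open(f'{n}.pkl','wb')); return c
def load(n): return pickle.load(open(f'{n}.pkl','rb'))
def pts(c):
    h,w=c['range_z'].shape; f=h/2/np.tan(np.radians(c['vertical_fov'])/2)
    v,u=np.mgrid[:h,:w]; z=c['range_z']
    P=np.stack([(u-c['cx'])/f*z,(v-c['cy'])/f*z,z],-1)
    T=np.array(c['pose']); W=P@T[:3,:3].T+T[:3,3]; W[z<=0]=np.nan; return W
def tool():
    o=arm.get_obs(); q=o['ee_rot']; return np.array(o['ee_pos']),R.from_quat([q[1],q[2],q[3],q[0]]).as_matrix(),o
E
python3 - <<'E'
from h import *
a=cap('scene'); b=cap('top')
im=np.hstack([a['color'],b['color']])[:,:,::-1]
cv2.imwrite('pics/s.png',cv2.resize(a['color'][:,:,::-1],(768,576)))
cv2.imwrite('pics/t.png',cv2.resize(b['color'][:,:,::-1],(768,576)))
p,r,o=tool(); print(p,r.round(3),o,arm.pinch_z)
for c in(a,b): print(c['vertical_fov'],np.array(c['pose']).round(2).tolist(),(c['range_z']>0).mean())
E
```

```text
[ 163.71376806 -628.45034943  230.50216899] [[ 0.968  0.252 -0.   ]
 [ 0.252 -0.968  0.002]
 [-0.    -0.002 -1.   ]] {'time_s': 0.1, 'q': array([ 1.24976986,  0.5370927 , -0.00447321,  1.53876592,  0.00259314,
        1.06732615, -0.0712455 ]), 'joint_vel': array([-0.00030625, -0.00355971,  0.00107222, -0.0023538 ,  0.00018121,
        0.0004361 , -0.00082998]), 'joint_efforts': array([ 1.90419247e-03, -5.84575903e+01,  1.05194706e+00, -2.59780365e+01,
        1.27163695e-02,  4.68428596e-03,  1.86343289e-05]), 'ee_pos': array([ 163.71376806, -628.45034943,  230.50216899]), 'ee_rot': array([-7.79435629e-04,  9.91890254e-01,  1.27094826e-01, -1.47093139e-04]), 'ft_force': array([-0.11179608, -0.51657001,  0.55566378]), 'torque': array([ 0.01219243, -0.04271971,  0.00076957]), 'grasp_force': 0.0, 'width': 0.9989281847570143} 18.700000000000003
52.00831414115261 [[0.58, 0.78, -0.24, 814.55], [0.82, -0.55, 0.17, -177.51], [0.0, -0.3, -0.95, 1384.48], [0.0, 0.0, 0.0, 1.0]] 0.9957784016927084
44.9550096389013 [[-0.02, -0.99, 0.14, 298.6], [-1.0, 0.03, 0.01, 30.41], [-0.01, -0.14, -0.99, 1657.89], [0.0, 0.0, 0.0, 1.0]] 0.995880126953125
```

View pics/s.png

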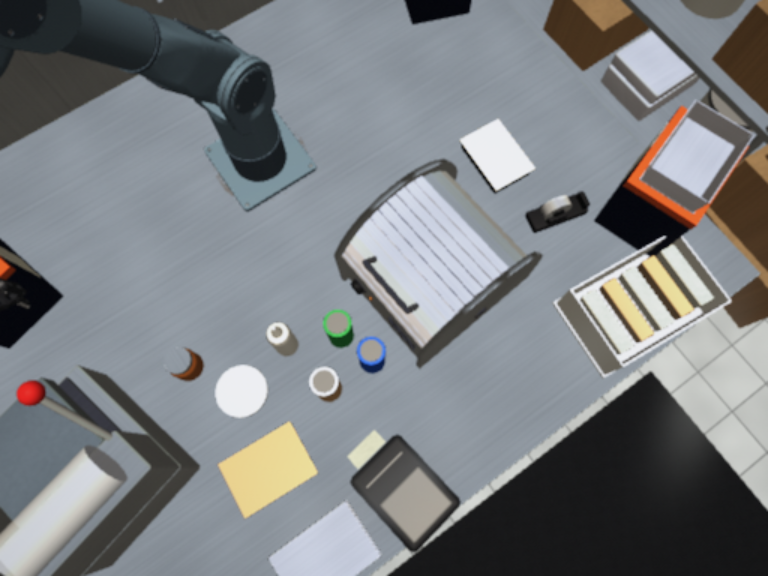

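View pics/t.png

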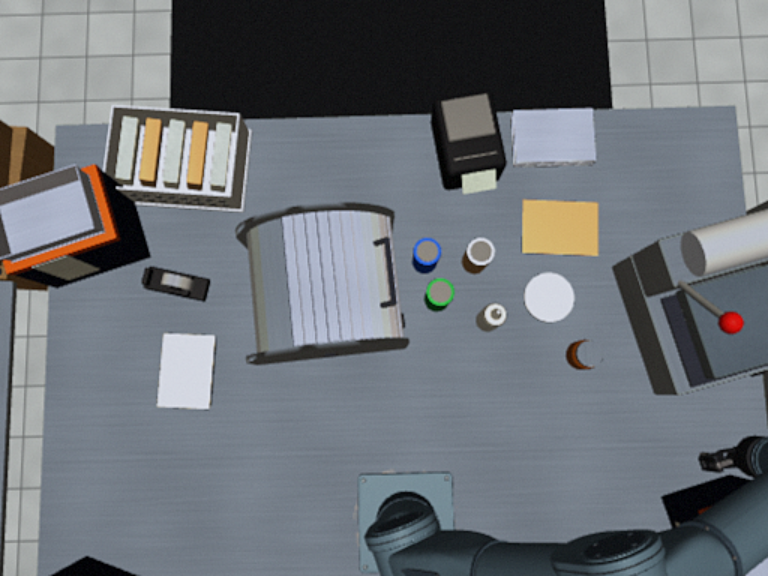

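```bash
cat > m.py <<'E'
from h import *
a=load('scene');b=load('top')
for n,c in(('scene',a),('top',b)):
    W=pts(c); 
    D={'scene':{'white':(323,382),'blue':(371,350),'green':(338,324),'bottle':(278,333)},'top':{'white':(480,252),'blue':(427,252),'green':(439,292),'bottle':(493,316)}}[n]
    for k,(u,v) in D.items():
        u=int(u/1.5);v=int(v/1.5)
        w=W[v-14:v+15,u-14:u+15].reshape(-1,3); w=w[~np.isnan(w[:,0])]
        zt=np.percentile(w[w[:,2]>40][:,2],80); t=w[abs(w[:,2]-zt)<5]
        print(n,k,zt.round(1),((t.min(0)+t.max(0))/2).round(1),np.ptp(t,axis=0).round(1),len(t))
    # dark cheeks + handle above 120
    col=c['color'].astype(int); m=(W[...,2]>120)&(W[...,0]>300)&(W[...,0]<850)&(W[...,1]>-150)&(W[...,1]<450)
    dk=m&(col.max(-1)<90)
    l,lab,st,ce=cv2.connectedComponentsWithStats(dk.astype(np.uint8))
    for i in range(1,l):
        if st[i,4]>40:
            w=W[lab==i]; print(' comp',st[i].tolist(),w.min(0).round(0),w.max(0).round(0),np.median(w,0).round(1))
E
python3 m.py
python3 - <<'E'
from h import *
a=load('scene')['color'][:,:,::-1]
cv2.imwrite('pics/c.png',cv2.resize(a[95:290,170:370],None,fx=3,fy=3,interpolation=cv2.INTER_CUBIC))
E
```

```text
scene white 132.1 [ 597.3 -182.8  132.1] [62.3 60.6  9.9] 271
scene blue 132.4 [601.3 -63.1 131.9] [59.8 60.8  9. ] 258
scene green 132.4 [528.9 -89.5 132.3] [101.2  60.3   9.9] 246
scene bottle 142.3 [ 454.7 -207.2  142.3] [43.7 45.7  9.9] 101
 comp [280, 106, 24, 13, 114] [369. 217. 120.] [384. 338. 283.] [377.3 292.6 229.7]
 comp [223, 113, 55, 68, 284] [376. -14. 122.] [432. 209. 312.] [396.   46.  265.7]
 comp [250, 168, 111, 73, 727] [510.   9. 120.] [682. 361. 310.] [668.1 135.8 212.6]
 comp [242, 172, 36, 37, 175] [469.  11. 225.] [605.  51. 278.] [541.6  22.4 271. ]
 comp [257, 290, 25, 26, 303] [ 775. -150.  121.] [ 850. -105.  141.] [ 818.8 -129.3  130.9]
top white 132.8 [ 599.1 -180.9  132.7] [59.  59.7  9.8] 203
top blue 132.8 [602.5 -60.5 132.8] [59.9 60.3  9.9] 206
top green 132.8 [510.6 -87.2 132.8] [58.1 59.8  9.8] 215
top bottle 143.7 [ 456.3 -204.2  143.4] [43.5 43.5  9.3] 71
 comp [294, 95, 15, 24, 266] [ 775. -150.  120.] [ 850. -103.  144.] [ 814.5 -127.4  130.6]
 comp [157, 135, 106, 31, 511] [612.  11. 121.] [683. 362. 311.] [659.8 198.1 272.3]
 comp [249, 158, 15, 47, 200] [467.  13. 195.] [621.  54. 278.] [536.4  24.2 270.6]
 comp [164, 225, 108, 18, 718] [364. -10. 120.] [407. 333. 312.] [382.4 148.9 249. ]
```

View pics/c.png

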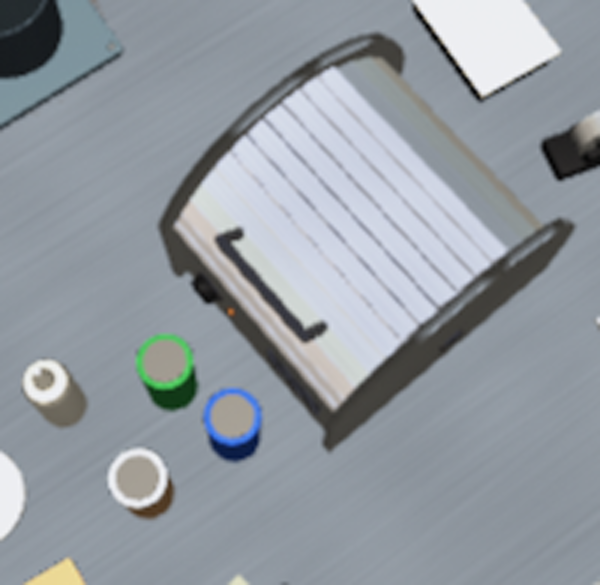

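The crop shows the brown tub with the white lid at crop (139,480), scene picture (323,382). The lookalikes are blue at (371,350) and green at (338,324), and the squeeze bottle is at (278,333). The white-lidded one is the tub I want. Next I'll fit the bin frame.

```bash
cat > f.py <<'E'
from h import *
H=[];C1=[];C2=[]
for n in('scene','top'):
    c=load(n); W=pts(c); col=c['color'].astype(int)
    x,y,z=W[...,0],W[...,1],W[...,2]
    dk=(col.max(-1)<90)
    h=W[dk&(z>255)&(z<295)&(x>440)&(x<630)&(y>0)&(y<60)]; H.append(h)
    # cheek top edge: dark, high
    k=W[dk&(z>170)&(y>-10)&(y<340)&(x>340)&(x<720)]
    C1.append(k[k[:,0]<440]);C2.append(k[k[:,0]>640])
    # bin frame from handle line
for n,h in zip('st',H):
    hm=h[h[:,2]>np.percentile(h[:,2],40)]
    vx,vy,x0,y0=cv2.fitLine(hm[:,:2].astype(np.float32),cv2.DIST_HUBER,0,.01,.01).ravel()
    t=(hm[:,:2]-[x0,y0])@[vx,vy]; mid=np.array([x0,y0])+np.array([vx,vy])*(t.min()+t.max())/2
    print(n,'bar dir deg',np.degrees(np.arctan2(vy,vx)).round(2),'mid',mid.round(1),'len',np.ptp(t).round(1),'z',np.percentile(hm[:,2],[10,50,90]).round(1))
for k in C1+C2:
    vx,vy,x0,y0=cv2.fitLine(k[:,:2].astype(np.float32),cv2.DIST_HUBER,0,.01,.01).ravel()
    n=np.array([-vy,vx]);d=(k[:,:2]-[x0,y0])@n
    t=(k[:,:2]-[x0,y0])@[vx,vy]
    print('cheek',np.degrees(np.arctan2(vy,vx)).round(2),[x0,y0],np.percentile(d,[5,95]).round(1),t.min().round(),t.max().round(),len(k))
E
python3 f.py
```

```text
s bar dir deg 4.64 mid [538.7  20.8] len 132.5 z [271.  272.6 274.6]
t bar dir deg 4.92 mid [536.5  23.3] len 132.5 z [270.7 272.7 275.7]
cheek -85.42 [np.float32(388.69943), np.float32(150.41576)] [-6.5  2.5] -180.0 160.0 356
cheek -84.65 [np.float32(381.37207), np.float32(157.87665)] [-2.9  9. ] -172.0 169.0 605
cheek -85.39 [np.float32(669.23865), np.float32(148.13715)] [-7.2  1.3] -190.0 139.0 522
cheek -84.35 [np.float32(659.1631), np.float32(190.90764)] [-4.4  7.3] -150.0 180.0 460
```

```bash
cat >> h.py <<'E'
A=np.radians(94.8); BX=np.array([np.cos(A),np.sin(A),0]); BY=np.array([-BX[1],BX[0],0]); O=np.array([525.2,168.5,0])
BR=np.stack([BX,BY,[0,0,1]],1)
def b2w(p): return O+BR@np.array(p,float)
def w2b(p): return BR.T@(np.array(p)-O)
def st(*targets):
    p,r,o=tool(); print('t',o['time_s'],'bin',w2b(p).round(1),'F(bin)',(BR.T@o['ft_force']).round(1),'w',round(o['width'],3),'g',round(o['grasp_force'],1),'q',np.round(o['q'],2),'xang',np.degrees(np.arctan2(r[1,0],r[0,0])).round(2))
    for t in targets: print('  tgt',t,'-> d',(r.T@(b2w(t)-p)).round(1))
E
python3 -c "
from h import *
st((-185,0,340),(-185,0,250)); print(w2b([164,-629,230]), w2b([598.2,-181.8,0]))"
```

```text
t 0.1 bin [-763.9  426.9  230.5] F(bin) [-0.5  0.2  0.6] w 0.999 g 0.0 q [ 1.25  0.54 -0.    1.54  0.    1.07 -0.07] xang 14.6
  tgt (-185, 0, 340) -> d [ 519.2 -497.9 -108.8]
  tgt (-185, 0, 250) -> d [ 519.2 -497.8  -18.8]
[-764.47861824  426.66630082  230.        ] [-355.17993116  -43.43163021    0.        ]
```

```bash
python3 -m crank '[[20,-20,-45,-0.14,0],[55,-52,-90,-0.28,0],[90,-86,-110,-0.42,0],[125,-120,-110,-0.56,0],[160,-154,-110,-0.70,0]]' 60
python3 -c "
from h import *
st((-185,0,340))"
```

```text
time_s: 0.6
ee_pos: [272.5, -452.1, 341.8]
ee_rot: [0.001, 0.887, 0.462, -0.0]
ft_force: [0.4, -1.0, -0.3]
width: 0.146
grasp_force: 0.0
t 0.6 bin [-597.3  303.8  341.8] F(bin) [-1.  -0.4 -0.3] w 0.146 g 0.0 q [ 1.13  0.23 -0.22  1.72  0.05  1.2   0.28] xang 55.0
  tgt (-185, 0, 340) -> d [511.2 -30.5   1.3]
```

```bash
python3 -m crank '[[48,-3,0,-0.14,0],[96,-6,0,-0.28,0],[144,-9,0,-0.42,0],[192,-12,0,-0.56,0],[240,-15,0,-0.695,0]]'
python3 -c "
from h import *
st((-185,0,340))"
```

```text
time_s: 1.1
ee_pos: [398.4, -246.9, 340.6]
ee_rot: [-0.0, 0.677, 0.736, -0.0]
ft_force: [1.0, -0.1, 0.6]
width: 0.003
grasp_force: 0.0
t 1.1 bin [-403.3  161.1  340.6] F(bin) [-0.2 -0.9  0.6] w 0.003 g 0.0 q [ 0.89  0.14 -0.47  1.84  0.07  1.18  0.48] xang 94.84
  tgt (-185, 0, 340) -> d [218.2 161.3   0.5]
```

Now I'll move in front of the bar and lower. The bar centre should be at bin x −147, z 268.

```bash
python3 -m crank '[[38,28,0,0,0],[76,56,0,0,0],[114,84,0,0,0],[152,112,0,0,0],[190,140,0,0,0]]'; python3 -m crank '[[20,15,20,0,0],[28,21,55,0,0],[28,21,85,0,0],[28,21,89,0,0],[28,21,89,0,0]]'
python3 -c "
from h import *
st((-168,0,252))
c=cap('wrist','w1.png')"
```

```text
time_s: 1.6
ee_pos: [523.0, -46.7, 340.5]
ee_rot: [-0.0, 0.679, 0.734, -0.0]
ft_force: [0.9, -0.4, 0.3]
width: 0.002
grasp_force: 0.0
time_s: 2.1
ee_pos: [540.8, -19.0, 251.4]
ee_rot: [-0.001, 0.679, 0.734, -0.001]
ft_force: [0.2, -0.5, 1.4]
width: -0.004
grasp_force: 0.0
t 2.1 bin [-1.881e+02  2.000e-01  2.514e+02] F(bin) [-0.5 -0.2  1.4] w -0.004 g 0.0 q [ 0.43  0.4  -0.61  1.78  0.26  1.05 -0.2 ] xang 94.51
  tgt (-168, 0, 252) -> d [20.1  0.1 -0.6]
```

View pics/w1.png

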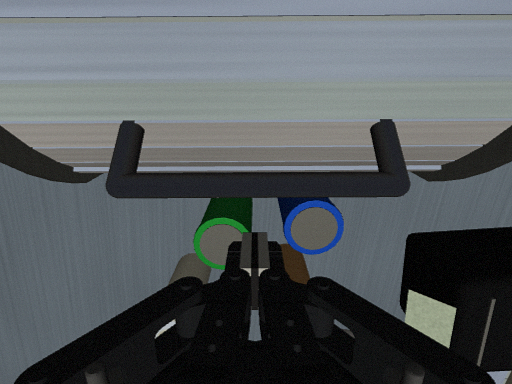

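```bash
python3 -m crank '[[12,0,-2,0,0],[24,0,-3,0,0],[38,0,-16,0,0],[53,0,-28,0,0],[68,0,-37,0,0]]'
python3 -c "
from h import *
st((-103.6,0,297),(-85,0,304),(-70,0,309),(-53,0,312),(-35,0,315))"
```

```text
time_s: 2.65
ee_pos: [536.7, 46.3, 291.0]
ee_rot: [0.003, 0.68, 0.734, -0.001]
ft_force: [-0.1, -12.5, 7.9]
width: -0.0
grasp_force: 6.1
t 2.65 bin [-122.7   -1.3  291. ] F(bin) [-12.4   1.2   7.9] w -0.0 g 6.1 q [ 0.34  0.35 -0.65  1.74  0.24  1.13 -0.3 ] xang 94.38
  tgt (-103.6, 0, 297) -> d [19.1 -1.4 -6.1]
  tgt (-85, 0, 304) -> d [ 37.6  -1.5 -13.2]
  tgt (-70, 0, 309) -> d [ 52.6  -1.6 -18.3]
  tgt (-53, 0, 312) -> d [ 69.6  -1.7 -21.4]
  tgt (-35, 0, 315) -> d [ 87.5  -1.9 -24.6]
```

```bash
python3 -m crank '[[15,0,-2,0,0],[32,0,-8,0,0],[50,0,-14,0,0],[68,0,-18,0,0],[86,0,-21,0,0]]'
python3 -c "
from h import *
st((-17,0,316),(1,0,315),(13,0,313),(26,0,311),(38,0,308),(50,0,305))"
```

```text
time_s: 3.15
ee_pos: [530.0, 134.9, 311.8]
ee_rot: [0.002, 0.679, 0.734, 0.001]
ft_force: [2.1, -5.1, 2.1]
width: 0.0
grasp_force: 2.2
t 3.15 bin [-33.8  -2.  311.8] F(bin) [-5.2 -1.6  2.1] w 0.0 g 2.2 q [ 0.2   0.35 -0.68  1.69  0.24  1.18 -0.46] xang 94.46
  tgt (-17, 0, 316) -> d [16.8 -2.1 -4.2]
  tgt (1, 0, 315) -> d [34.8 -2.2 -3.2]
  tgt (13, 0, 313) -> d [46.8 -2.3 -1.3]
  tgt (26, 0, 311) -> d [59.8 -2.3  0.7]
  tgt (38, 0, 308) -> d [71.8 -2.4  3.7]
  tgt (50, 0, 305) -> d [83.8 -2.5  6.7]
```

```bash
python3 -m crank '[[17,0,-2,0,0],[34,0,-2,0,0],[47,0,0,0,0],[60,0,2,0,0],[72,0,5,0,0]]'; python3 -m crank '[[7,0,2,0,0],[12,0,3,0,0],[15,0,4,0,0],[15,0,4,0,0]]'
python3 -c "
from h import *
st()"
```

```text
time_s: 3.65
ee_pos: [523.3, 207.6, 305.0]
ee_rot: [0.0, 0.679, 0.735, 0.0]
ft_force: [0.4, -1.9, 2.9]
width: 0.003
grasp_force: 1.2
time_s: 4.05
ee_pos: [522.4, 219.3, 300.4]
ee_rot: [0.001, 0.679, 0.734, -0.002]
ft_force: [-1.0, -6.3, 3.1]
width: 0.001
grasp_force: 3.3
t 4.05 bin [ 50.9  -1.4 300.4] F(bin) [-6.1  1.6  3.1] w 0.001 g 3.3 q [ 0.05  0.41 -0.69  1.65  0.28  1.18 -0.64] xang 94.42
```

```bash
python3 -m crank '[[3,0,1,0,0],[6,0,1,0,0],[8,0,2,0,0],[8,0,2,0,0]]'
python3 -c "
from h import *
st()"
```

```text
time_s: 4.45
ee_pos: [523.3, 219.6, 298.7]
ee_rot: [0.005, 0.682, 0.732, -0.006]
ft_force: [-2.4, -25.4, 14.9]
width: -0.001
grasp_force: 12.6
t 4.45 bin [ 51.1  -2.4 298.7] F(bin) [-25.1   4.5  14.9] w -0.001 g 12.6 q [ 0.03  0.42 -0.69  1.65  0.29  1.19 -0.65] xang 94.06
```

```bash
python3 -m crank '[[-20,0,-10,0,0],[-60,0,-35,0,0],[-105,0,-60,0,0],[-150,10,-80,0,0],[-195,20,-85,0,0]]'; python3 -m crank '[[-45,5,0,0,0],[-90,10,0,0,85],[-135,14,0,0,85],[-180,18,0,0,85],[-210,22,0,0,85]]'
python3 -c "
from h import *
st((-355,-43,180))
a=cap('scene');b=cap('top');c=cap('wrist')
q=lambda i:cv2.resize(i[:,:,::-1],None,fx=1,fy=1)
S=cv2.resize(a['color'][95:275,190:370][:,:,::-1],(540,540),interpolation=2)
cv2.imwrite('pics/s2.png',S)
T=b['color'][120:250,150:350][:,:,::-1]
cv2.imwrite('pics/t2.png',np.vstack([cv2.resize(T,(400,260)),cv2.resize(c['color'][:,:,::-1],(400,300))]))
"
```

```text
time_s: 4.95
ee_pos: [557.9, 36.1, 386.3]
ee_rot: [0.001, 0.678, 0.735, 0.002]
ft_force: [1.1, -0.3, -0.5]
width: -0.002
grasp_force: 0.0
time_s: 5.45
ee_pos: [595.3, -174.8, 383.1]
ee_rot: [-0.0, 0.68, 0.733, -0.0]
ft_force: [0.2, 0.2, 0.1]
width: 0.679
grasp_force: 0.0
t 5.45 bin [-347.9  -41.1  383.1] F(bin) [ 0.2 -0.2  0.1] w 0.679 g 0.0 q [ 0.59  0.43 -0.55  1.4   0.22  1.38  0.11] xang 94.31
  tgt (-355, -43, 180) -> d [ -7.    2.1 203.1]
```

View pics/t2.png

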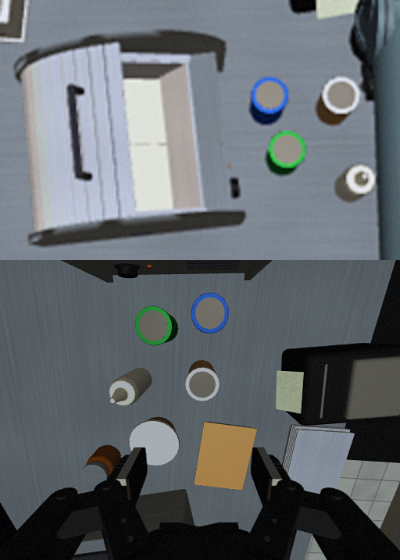

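```bash
python3 -c "
from h import *
for n in('scene','top'):
    W=pts(load(n)); B=(W-O)@BR
    for y0 in(-70,0,70):
        m=(abs(B[...,1]-y0)<12)&(B[...,0]>-175)&(B[...,0]<-5)&(B[...,2]>30)
        P=B[m]; P=P[np.argsort(P[:,0])]
        print(n,y0,' '.join(f'{x:.0f},{z:.0f}' for x,z in P[::max(1,len(P)//40)][:,[0,2]]))
"
```

```text
scene -70 -156,84 -155,94 -154,77 -154,169 -153,136 -153,107 -153,98 -150,166 -147,165 -144,164 -139,166 -136,166 -133,163 -129,163 -126,165 -123,167 -119,161 -115,166 -112,166 -108,169 -106,167 -102,168 -96,156 -89,144 -84,136 -77,123 -71,111 -64,103 -56,88 -53,97 -51,99 -47,104 -44,101 -40,104 -37,112 -33,106 -30,113 -26,114 -23,112 -19,118 -15,113 -12,121 -9,300 -8,121 -6,122
scene 0 -154,66 -154,75 -153,136 -153,100 -153,94 -152,51 -150,168 -146,162 -143,164 -140,164 -136,163 -133,165 -129,162 -126,169 -121,167 -119,164 -115,167 -111,165 -107,165 -104,168 -99,160 -92,149 -87,139 -80,128 -75,119 -67,106 -61,92 -54,85 -52,78 -49,73 -45,99 -41,99 -39,105 -35,109 -31,112 -28,88 -24,114 -21,113 -17,114 -14,94 -11,122 -8,297 -7,123 -5,300
scene 70 -170,89 -164,86 -159,94 -155,89 -154,87 -154,107 -154,109 -153,133 -153,171 -149,165 -145,166 -141,167 -138,162 -133,165 -129,166 -125,163 -122,165 -118,167 -114,166 -111,171 -107,163 -104,171 -98,160 -91,146 -85,136 -79,130 -73,116 -66,104 -58,93 -54,95 -51,105 -46,99 -43,102 -38,97 -34,107 -31,109 -27,111 -25,111 -21,116 -17,119 -12,120 -10
[... 455 characters left out ...]
38,168 -135,163 -132,163 -129,166 -126,165 -123,167 -120,167 -117,163 -114,170 -111,161 -107,164 -104,169 -101,164 -98,167 -94,149 -91,149 -88,141 -85,144 -81,136 -78,127 -74,122 -71,117 -67,104 -63,105 -59,97 -56,98 -53,95 -49,93 -46,106 -43,104 -39,100 -36,101 -32,103 -30,116 -26,105 -23,114 -19,116 -16,117 -13,125 -10,115 -7,122 -6,123
top 70 -166,93 -160,87 -150,166 -147,161 -143,163 -139,171 -135,167 -132,167 -129,158 -125,161 -121,163 -118,165 -114,164 -110,166 -107,160 -103,168 -100,167 -97,161 -93,159 -89,146 -86,140 -81,133 -78,129 -74,127 -69,108 -65,102 -62,100 -58,94 -53,83 -51,95 -47,92 -43,102 -39,103 -35,104 -32,112 -28,114 -25,110 -21,113 -18,115 -13,115 -10,120 -6,129 -5,120
```

```bash
python3 -c "
from h import *
c=load('wrist'); p,r,o=tool()
T=np.array(c['pose']); print('cam in tool',(r.T@(T[:3,3]-p)).round(0),(r.T@T[:3,2]).round(2))
for n in('wrist','top','scene'):
    W=pts(load(n)); B=(W-O)@BR
    m=(abs(B[...,2]-130)<6)&(np.hypot(B[...,0]+355,B[...,1]+43)<45); P=B[m][:,:2]
    (cx,cy),rad=cv2.minEnclosingCircle(P.astype(np.float32)); print(n,len(P),cx,cy,rad,np.median(B[m][:,2]))
"
```

```text
cam in tool [  78.    0. -143.] [-0.32 -0.    0.95]
wrist 1482 -354.5642395019531 -47.15926742553711 30.960847854614258 131.29334842264544
top 241 -353.78155517578125 -44.22871780395508 31.291149139404297 130.13790549063424
scene 203 -356.4218444824219 -42.480716705322266 31.000802993774414 130.2438514641085
```

```bash
python3 -m crank '[[-7,3,45,0.008,85],[-7,3,92,0.008,85],[-7,3,140,0.008,85],[-7,3,185,0.008,85],[-7,3,200,0.008,85]]'; python3 -m crank '[[0,0,30,0,85],[0,0,60,0,85],[0,0,85,0,85],[0,0,100,0,85],[0,0,103,0,85]]'
python3 -c "
from h import *
st((-355,-44.5,80))
cap('wrist','w3.png')"
```

```text
time_s: 6.1
ee_pos: [596.1, -175.1, 179.2]
ee_rot: [-0.004, 0.681, 0.733, -0.001]
ft_force: [0.7, -0.4, 0.4]
width: 0.994
grasp_force: 0.0
time_s: 6.6
ee_pos: [598.9, -176.7, 80.2]
ee_rot: [-0.001, 0.681, 0.732, -0.0]
ft_force: [1.3, -0.3, 0.1]
width: 0.994
grasp_force: 0.0
t 6.6 bin [-350.2  -44.5   80.2] F(bin) [-0.4 -1.3  0.1] w 0.994 g 0.0 q [ 0.53  0.73 -0.45  1.68  0.41  0.82 -0.03] xang 94.11
  tgt (-355, -44.5, 80) -> d [-4.8  0.   0.2]
```

View pics/w3.png

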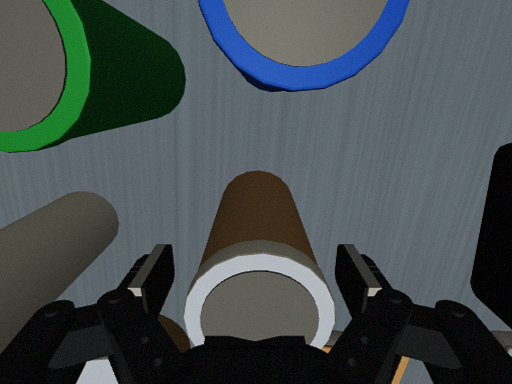

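```bash
python3 -m crank '[[-5,0,0,-0.012,85],[-5,0,0,-0.012,60],[-5,0,0,-0.012,40],[-5,0,0,-0.012,40],[-5,0,0,-0.012,40]]' 40; python3 -m crank '[[0,0,0,0,40],[0,0,0,0,40],[0,0,0,0,40]]'; python3 -m crank '[[0,0,-10,0,40],[0,0,-45,0,40],[0,0,-90,0,40],[0,0,-135,0,40],[0,0,-150,0,40]]'
python3 -c "
from h import *
st((-355,-44.5,80))
cap('wrist','w4.png')"
```

```text
time_s: 7.15
ee_pos: [600.5, -183.1, 82.3]
ee_rot: [0.001, 0.677, 0.736, 0.0]
ft_force: [0.7, -0.5, 5.8]
width: 0.714
grasp_force: 42.1
time_s: 7.45
ee_pos: [600.5, -183.1, 82.3]
ee_rot: [0.001, 0.677, 0.736, 0.0]
ft_force: [-0.1, -0.5, 5.4]
width: 0.711
grasp_force: 42.1
time_s: 7.95
ee_pos: [601.6, -182.6, 236.1]
ee_rot: [0.003, 0.677, 0.736, 0.002]
ft_force: [1.4, 0.0, -3.1]
width: 0.712
grasp_force: 45.0
t 7.95 bin [-356.2  -46.8  236.1] F(bin) [-0.1 -1.4 -3.1] w 0.712 g 45.0 q [ 0.59  0.55 -0.53  1.58  0.3   1.09  0.07] xang 94.76
  tgt (-355, -44.5, 80) -> d [  1.6  -3.4 156.1]
```

View pics/w4.png

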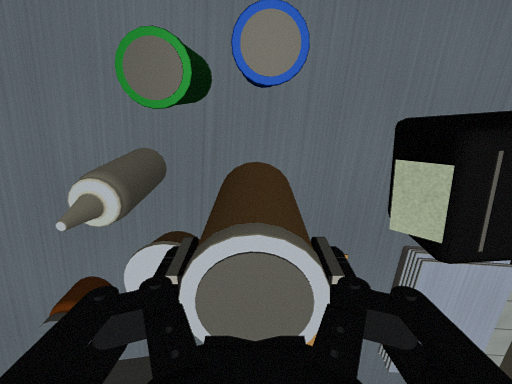

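```bash
python3 -m crank '[[0,0,-40,0,40],[30,-6,-56,0,40],[70,-12,-56,0,40],[110,-18,-56,0,40],[150,-24,-56,0,40]]'; python3 -m crank '[[40,-6,0,0,40],[80,-12,0,0,40],[110,-17,0,0,40],[130,-21,0,0,40],[137,-22,0,0,40]]'
python3 -c "
from h import *
st((-64,0,290),(-64,0,193))"
```

```text
time_s: 8.5
ee_pos: [561.1, -33.9, 284.7]
ee_rot: [-0.001, 0.677, 0.736, -0.001]
ft_force: [0.6, 0.9, -3.5]
width: 0.712
grasp_force: 45.6
time_s: 9.0
ee_pos: [527.6, 102.1, 285.1]
ee_rot: [-0.001, 0.676, 0.737, -0.001]
ft_force: [0.3, 0.7, -3.2]
width: 0.712
grasp_force: 45.6
t 9.0 bin [-66.4   3.1 285.1] F(bin) [ 0.7 -0.3 -3.2] w 0.712 g 45.6 q [ 0.25  0.36 -0.66  1.75  0.24  1.12 -0.4 ] xang 95.0
  tgt (-64, 0, 290) -> d [ 2.4  3.1 -4.9]
  tgt (-64, 0, 193) -> d [ 2.3  3.4 92.1]
```

```bash
python3 -m crank '[[2,2,25,0,40],[2,3,50,0,40],[2,3,70,0,40],[2,3,82,0,40],[2,3,88,0,40]]'
python3 -c "
from h import *
st((-64,0,193))"
```

```text
time_s: 9.5
ee_pos: [532.1, 101.5, 197.4]
ee_rot: [-0.001, 0.677, 0.736, -0.001]
ft_force: [-0.7, 2.1, -0.1]
width: 0.709
grasp_force: 45.0
t 9.5 bin [-67.4  -1.2 197.4] F(bin) [ 2.1  0.5 -0.1] w 0.709 g 45.0 q [ 0.21  0.47 -0.62  1.83  0.33  0.95 -0.47] xang 94.73
  tgt (-64, 0, 193) -> d [ 3.4 -1.2  4.4]
```

```bash
python3 -m crank '[[-4,0,1,0,40],[-8,0,3,0,40],[-12,0,5,0,40],[-12,0,5,0,40]]'
python3 -c "
from h import *
st((-82,0,188),(-85,0,182)); cap('wrist')"
```

```text
time_s: 9.9
ee_pos: [534.2, 88.7, 194.0]
ee_rot: [0.001, 0.678, 0.735, 0.0]
ft_force: [0.7, 2.1, -1.9]
width: 0.712
grasp_force: 45.2
t 9.9 bin [-80.3  -2.3 194. ] F(bin) [ 2.  -0.9 -1.9] w 0.712 g 45.2 q [ 0.23  0.47 -0.61  1.84  0.33  0.94 -0.45] xang 94.67
  tgt (-82, 0, 188) -> d [-1.7 -2.3  6. ]
  tgt (-85, 0, 182) -> d [-4.7 -2.3 12. ]
```

```bash
cat >> h.py <<'E'
def lid():
    c=load('wrist'); B=(pts(c)-O)@BR; p,r,o=tool(); b=w2b(p)
    # camera sees lid between the fingers: column band around image centre
    d=B-b; m=(abs(d[...,1])<22)&(d[...,2]>20)&(d[...,2]<70)&(abs(d[...,0])<55)
    m[:, :215]=0; m[:,300:]=0
    P=B[m]; best=None; rng=np.random.default_rng(0)
    for _ in range(400):
        s=P[rng.choice(len(P),3,replace=False)]; n=np.cross(s[1]-s[0],s[2]-s[0]); l=np.linalg.norm(n)
        if l<50: continue
        n/=l; n*=np.sign(n[2]); 
        if n[2]<.6: continue
        i=abs((P-s[0])@n)<2
        if best is None or i.sum()>best.sum(): best=i
    Q=P[best]; u,s,v=np.linalg.svd(Q-Q.mean(0)); n=v[2]*np.sign(v[2][2])
    print('lid n',n.round(3),'tilt fwd deg',np.degrees(np.arctan2(-n[0],n[2])).round(1),'side',np.degrees(np.arcsin(n[1])).round(1),len(Q),len(P),Q.mean(0).round(0))
E
python3 -c "
from h import *
lid()
cv2.imwrite('pics/w5.png',load('wrist')['color'][:,:,::-1])"
```

```text
lid n [-0.294  0.007  0.956] tilt fwd deg 17.1 side 0.4 6738 11828 [-74.  -3. 246.]
```

View pics/w5.png

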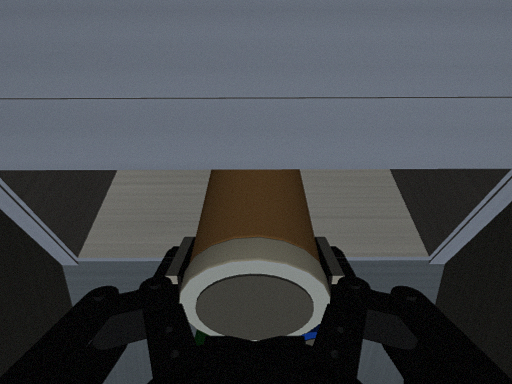

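```bash
python3 -m crank '[[-3,-1,3,0,40],[-5,-2,6,0,40],[-7,-2,9,0,40],[-8,-2,11,0,40],[-8,-2,11,0,40]]'
python3 -c "
from h import *
cap('wrist');st((-85,0,182)); lid()"
```

```text
time_s: 10.45
ee_pos: [531.9, 81.5, 182.1]
ee_rot: [-0.0, 0.677, 0.736, -0.0]
ft_force: [0.3, 2.3, -2.8]
width: 0.709
grasp_force: 45.1
t 10.5 bin [-87.    0.6 182.2] F(bin) [ 3.5 -1.4 -3.1] w 0.715 g 45.1 q [ 0.24  0.48 -0.61  1.85  0.34  0.91 -0.45] xang 94.76
  tgt (-85, 0, 182) -> d [2.  0.6 0.2]
lid n [-0.396  0.004  0.918] tilt fwd deg 23.4 side 0.3 5871 12339 [-82.  -1. 234.]
```

```bash
python3 -m crank '[[-2,0,0,0,40],[-5,0,1,0,40],[-6,0,2,0,40],[-6,0,2,0,40]]'
python3 -c "
from h import *
cap('wrist');st(); lid()"
```

```text
time_s: 10.9
ee_pos: [532.7, 75.3, 180.6]
ee_rot: [0.0, 0.677, 0.736, -0.0]
ft_force: [-1.4, 2.5, -0.7]
width: 0.712
grasp_force: 45.4
t 10.95 bin [-93.3   0.3 180.7] F(bin) [ 0.7 -0.2 -0.1] w 0.715 g 45.4 q [ 0.25  0.48 -0.61  1.85  0.34  0.91 -0.44] xang 94.74
lid n [-0.436  0.003  0.9  ] tilt fwd deg 25.9 side 0.2 5245 12489 [-88.  -1. 234.]
```

```bash
python3 -m crank '[[1,0,2,0,40],[2,0,4,0,40],[2,0,4,0,40]]'; python3 -m crank '[[1,0,2,0,40],[2,0,4,0,40],[2,0,4,0,40]]'
python3 -c "
from h import *
cap('wrist');st(); lid()"
```

```text
time_s: 11.25
ee_pos: [532.6, 78.1, 176.5]
ee_rot: [-0.0, 0.677, 0.736, 0.0]
ft_force: [1.0, 2.2, -2.3]
width: 0.713
grasp_force: 45.5
time_s: 11.55
ee_pos: [533.8, 76.1, 173.7]
ee_rot: [0.002, 0.678, 0.735, -0.001]
ft_force: [-0.3, -7.2, 9.6]
width: 0.711
grasp_force: 44.2
t 11.6 bin [-92.8  -0.8 173.7] F(bin) [-7.7  0.6  9.1] w 0.713 g 44.2 q [ 0.23  0.49 -0.6   1.86  0.35  0.9  -0.45] xang 94.6
lid n [-0.465  0.     0.885] tilt fwd deg 27.7 side 0.0 4781 12575 [-88.  -2. 227.]
```

```bash
python3 -m crank '[[0,0,0,0,40],[0,0,0,0,40]]'; python3 -m crank '[[0,0,-1,0,40],[0,0,-2,0,40],[0,0,-2,0,40]]'
python3 -c "
from h import *
st(); B=(pts(load('wrist'))-O)@BR; d=B-[-56.5,0,91.5]
px=d[...,0]*.866+d[...,2]*.5; pz=-d[...,0]*.5+d[...,2]*.866
for y0 in(-10,0,10):
    m=(abs(B[...,1]-y0)<3)&(pz>20)&(pz<150)&(px>0)&(px<100); P=np.c_[px[m],pz[m]]; P=P[np.argsort(-P[:,1])]
    print(y0,' '.join(f'{a:.0f},{b:.0f}' for a,b in P[::max(1,len(P)//25)]))
"
```

```text
time_s: 11.8
ee_pos: [533.7, 76.1, 173.7]
ee_rot: [0.002, 0.678, 0.735, -0.001]
ft_force: [-0.9, -7.8, 9.6]
width: 0.713
grasp_force: 44.3
time_s: 12.1
ee_pos: [533.4, 78.0, 175.3]
ee_rot: [0.001, 0.678, 0.735, -0.0]
ft_force: [0.6, -5.7, 7.1]
width: 0.714
grasp_force: 44.4
t 12.1 bin [-90.9  -0.6 175.3] F(bin) [-5.7 -0.1  7.1] w 0.714 g 44.4 q [ 0.23  0.49 -0.6   1.86  0.35  0.9  -0.45] xang 94.66
-10 57,150 55,148 46,134 28,134 22,134 51,133 58,133 61,132 60,129 59,127 61,124 59,119 59,116 58,112 59,108 59,104 59,99 59,93 59,87 58,81 60,74 58,66 59,57 59,47 58,35 57,21
0 57,150 22,134 28,134 30,134 50,133 50,133 60,132 62,131 61,128 62,126 61,123 60,118 60,115 60,111 61,107 60,103 60,98 60,92 59,87 60,81 60,73 60,65 60,57 60,47 59,35 58,21
10 58,150 57,148 11,134 51,134 42,134 41,133 53,133 55,132 61,130 58,127 61,124 60,119 60,116 58,112 58,108 58,104 57,99 59,94 57,88 57,81 57,74 56,66 57,57 58,47 56,36 56,22
```

```bash
python3 -m crank '[[0,0,-1,0,40],[0,0,-1,0,40]]';python3 -m crank '[[0,0,0,0,62],[0,0,0,0,64],[0,0,0,0,70],[0,0,0,0,85],[0,0,0,0,85]]' 
python3 -c "
from h import *
cap('wrist');st(); lid()"
```

```text
time_s: 12.3
ee_pos: [533.2, 79.0, 176.2]
ee_rot: [0.001, 0.677, 0.736, 0.0]
ft_force: [2.0, -5.0, 5.9]
width: 0.714
grasp_force: 44.5
time_s: 12.8
ee_pos: [531.9, 80.3, 175.4]
ee_rot: [-0.0, 0.677, 0.736, -0.0]
ft_force: [0.0, 0.5, -1.0]
width: 0.994
grasp_force: 0.0
t 12.85 bin [-88.6   0.6 175.5] F(bin) [ 0.3  0.  -0.2] w 0.997 g 0.0 q [ 0.23  0.49 -0.6   1.86  0.35  0.9  -0.45] xang 94.79
lid n [-0.464  0.016  0.886] tilt fwd deg 27.7 side 0.9 4284 11755 [-88.  -1. 226.]
```

```bash
python3 -m crank '[[-3,0,-15,0,85],[-10,0,-40,0,85],[-20,0,-80,0,85],[-25,0,-125,0,85],[-25,0,-170,0,85]]'; python3 -m crank '[[0,0,-40,0,0],[0,0,-60,0,0],[0,0,-60,0,0]]'; python3 -m crank '[[40,0,0,0,0],[85,0,0,0,0],[130,0,0,0,0],[175,0,0,0,0],[218,0,0,0,0]]' 60
python3 -c "
from h import *
st((105,0,345),(105,0,311))
a=cap('scene');b=cap('top')
cv2.imwrite('pics/t6.png',np.hstack([cv2.resize(a['color'][95:275,190:370][:,:,::-1],(390,390)),cv2.resize(b['color'][120:250,150:280][:,:,::-1],(390,390))]))"
```

```text
time_s: 13.35
ee_pos: [534.1, 53.8, 348.4]
ee_rot: [0.0, 0.678, 0.735, 0.0]
ft_force: [0.8, 0.0, -0.2]
width: 0.995
grasp_force: 0.0
time_s: 13.65
ee_pos: [535.7, 55.5, 410.2]
ee_rot: [0.002, 0.677, 0.736, 0.003]
ft_force: [0.4, -0.1, 0.0]
width: 0.509
grasp_force: 0.0
time_s: 14.15
ee_pos: [515.4, 273.6, 405.4]
ee_rot: [-0.0, 0.677, 0.736, -0.0]
ft_force: [0.2, 0.3, 0.1]
width: 0.0
grasp_force: 0.0
t 14.15 bin [105.5   0.9 405.4] F(bin) [ 0.3 -0.2  0.1] w 0.0 g 0.0 q [-0.02  0.38 -0.75  1.45  0.26  1.41 -0.69] xang 94.78
  tgt (105, 0, 345) -> d [-0.5  1.  60.4]
  tgt (105, 0, 311) -> d [-0.5  1.  94.4]
```

View pics/t6.png

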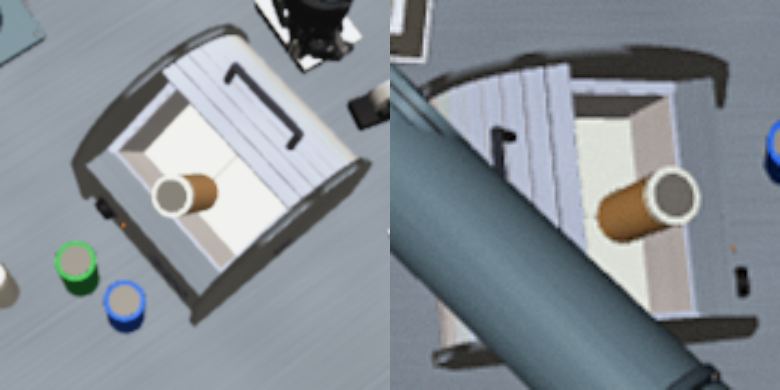

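```bash
python3 -m crank '[[0,1,40,0,0],[0,1,75,0,0],[0,1,94,0,0],[-8,1,96,0,0],[-20,1,96,0,0]]'
python3 -c "
from h import *
st((68,0,313),(53,0,317),(35,0,319),(17,0,320),(0,0,319))"
```

```text
time_s: 14.75
ee_pos: [518.7, 251.8, 309.8]
ee_rot: [-0.001, 0.677, 0.736, -0.0]
ft_force: [-4.0, 10.3, 2.2]
width: -0.0
grasp_force: 5.1
t 14.75 bin [ 83.6  -0.5 309.8] F(bin) [10.6  3.1  2.2] w -0.0 g 5.1 q [ 0.01  0.43 -0.73  1.62  0.3   1.21 -0.69] xang 94.82
  tgt (68, 0, 313) -> d [-15.6  -0.5  -3.2]
  tgt (53, 0, 317) -> d [-30.6  -0.5  -7.2]
  tgt (35, 0, 319) -> d [-48.6  -0.5  -9.2]
  tgt (17, 0, 320) -> d [-66.6  -0.5 -10.2]
  tgt (0, 0, 319) -> d [-83.6  -0.5  -9.2]
```

Touching the bar from behind, as planned, so I'll roll it forward.

```bash
python3 -m crank '[[-16,0,-3,0,0],[-31,0,-7,0,0],[-48,0,-9,0,0],[-66,0,-10,0,0],[-84,0,-9,0,0]]'
python3 -c "
from h import *
st((-19,0,317),(-36,0,313),(-53,0,308),(-70,0,300),(-85,0,292))"
```

```text
time_s: 15.25
ee_pos: [526.2, 170.2, 321.8]
ee_rot: [-0.0, 0.677, 0.736, 0.003]
ft_force: [-3.4, 6.1, 4.7]
width: 0.003
grasp_force: 2.9
t 15.25 bin [  1.7  -1.2 321.8] F(bin) [6.4 2.9 4.7] w 0.003 g 2.9 q [ 0.17  0.37 -0.72  1.66  0.25  1.2  -0.53] xang 94.86
  tgt (-19, 0, 317) -> d [-20.7  -1.2   4.7]
  tgt (-36, 0, 313) -> d [-37.7  -1.2   8.6]
  tgt (-53, 0, 308) -> d [-54.7  -1.3  13.5]
  tgt (-70, 0, 300) -> d [-71.7  -1.3  21.4]
  tgt (-85, 0, 292) -> d [-86.8  -1.4  29.4]
```

```bash
python3 -m crank '[[-20,-1,4,0,0],[-37,-1,8,0,0],[-54,-1,13,0,0],[-71,-1,21,0,0],[-86,-1,29,0,0]]'
python3 -c "
from h import *
st((-100,0,283),(-115,0,273),(-123,0,267),(-131,0,260),(-140,0,252))"
```

```text
time_s: 15.75
ee_pos: [533.1, 81.8, 290.8]
ee_rot: [0.001, 0.677, 0.736, 0.001]
ft_force: [0.6, 4.1, 1.9]
width: -0.0
grasp_force: 1.9
t 15.75 bin [-87.   -0.6 290.8] F(bin) [ 4.  -0.9  1.9] w -0.0 g 1.9 q [ 0.31  0.36 -0.69  1.74  0.25  1.13 -0.37] xang 94.74
  tgt (-100, 0, 283) -> d [-13.   -0.6   7.8]
  tgt (-115, 0, 273) -> d [-28.   -0.6  17.8]
  tgt (-123, 0, 267) -> d [-36.   -0.7  23.8]
  tgt (-131, 0, 260) -> d [-44.   -0.7  30.8]
  tgt (-140, 0, 252) -> d [-53.   -0.7  38.8]
```

```bash
python3 -m crank '[[-13,0,8,0,0],[-28,0,18,0,0],[-36,0,23,0,0],[-44,0,29,0,0],[-51,0,35,0,0]]'
python3 -c "
from h import *
st((-140,0,254),(-143,0,252))"
```

```text
time_s: 16.25
ee_pos: [535.8, 34.1, 252.9]
ee_rot: [-0.002, 0.676, 0.737, 0.001]
ft_force: [3.5, 13.3, -7.6]
width: -0.002
grasp_force: 6.2
t 16.25 bin [-134.8    0.7  252.9] F(bin) [13.  -4.6 -7.6] w -0.002 g 6.2 q [ 0.38  0.4  -0.66  1.79  0.27  1.05 -0.3 ] xang 94.88
  tgt (-140, 0, 254) -> d [-5.2  0.6 -1.1]
  tgt (-143, 0, 252) -> d [-8.2  0.6  0.9]
```

```bash
python3 -m crank '[[-3,0,1,0,0],[-6,0,2,0,0],[-6,0,2,0,0]]'
python3 -c "
from h import *
st()"
```

```text
time_s: 16.55
ee_pos: [535.3, 30.7, 250.2]
ee_rot: [-0.004, 0.676, 0.737, 0.002]
ft_force: [3.7, 16.1, -11.0]
width: 0.001
grasp_force: 7.9
t 16.55 bin [-138.1    1.5  250.2] F(bin) [ 15.8  -5.  -11. ] w 0.001 g 7.9 q [ 0.39  0.4  -0.66  1.79  0.27  1.05 -0.29] xang 95.0
```

```bash
python3 -m crank '[[-3,0,2,0,0],[-5,0,3,0,0],[-5,0,3,0,0]]'
python3 -c "
from h import *
st()"
```

```text
time_s: 16.85
ee_pos: [535.5, 30.1, 249.3]
ee_rot: [-0.005, 0.674, 0.738, 0.004]
ft_force: [-3.9, 23.7, 3.2]
width: -0.002
grasp_force: 12.1
t 16.85 bin [-138.8    1.4  249.3] F(bin) [23.9  1.9  3.2] w -0.002 g 12.1 q [ 0.39  0.4  -0.67  1.79  0.27  1.04 -0.28] xang 95.18
```

```bash
python3 -m crank '[[8,0,-6,0,0],[11,0,-20,0,0],[11,0,-55,0,0],[11,0,-100,0,0],[11,0,-150,0,0]]'; python3 -m crank '[[-40,-30,-20,0,0],[-80,-60,-20,0,0],[-120,-90,-20,0,0],[-160,-120,-20,0,0],[-200,-150,-20,0,0]]'
python3 -c "
from h import *
st()
a=cap('scene');b=cap('top')
cv2.imwrite('pics/t7.png',np.hstack([cv2.resize(a['color'][95:275,190:370][:,:,::-1],(390,390)),cv2.resize(b['color'][120:250,150:280][:,:,::-1],(390,390))]))"; python3 f.py | head -2
```

```text
time_s: 17.35
ee_pos: [535.5, 29.5, 400.8]
ee_rot: [-0.0, 0.678, 0.735, -0.002]
ft_force: [1.3, 0.1, -0.9]
width: 0.003
grasp_force: 0.0
time_s: 17.85
ee_pos: [402.9, -180.0, 420.3]
ee_rot: [0.0, 0.678, 0.735, -0.001]
ft_force: [1.0, -0.8, -0.2]
width: 0.001
grasp_force: 0.0
t 17.85 bin [-337.   151.   420.3] F(bin) [-0.9 -1.  -0.2] w 0.001 g 0.0 q [ 0.83  0.03 -0.53  1.76  0.02  1.35  0.38] xang 94.62
s bar dir deg 4.47 mid [538.3  12.8] len 134.5 z [261.4 263.2 265.3]
t bar dir deg 4.87 mid [536.3  15. ] len 136.9 z [261.3 263.6 266. ]
```

View pics/t7.png

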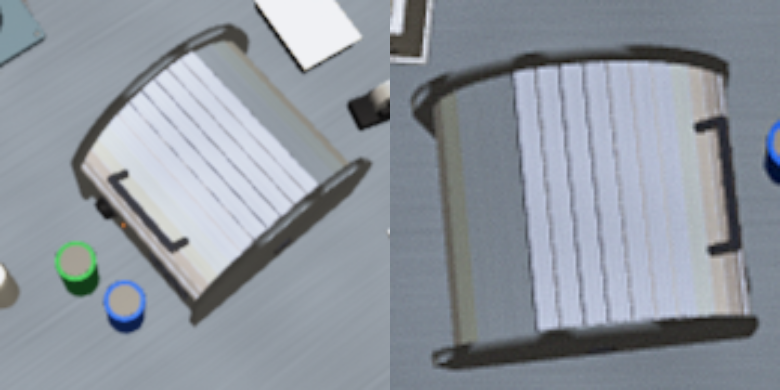

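```bash
python3 -c "
from cell import arm
print(arm.job_done())"
```

```text
the job is handed in; nothing more can be done
None
```

The cover was rolled back to its stop, the tub was lowered onto the meal boxes against the pan's front wall and only then released, and the cover was rolled shut, within about 0.01 rad by the camera; the job is handed in at about 18 s, with no verdict shown.

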